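Run the loaded vial shuttle into the reader and shut its lid

TASK

Run the shuttle with its two vials fully home into the reader chamber on the right and then shut the chamber lid, keeping the vials upright and in their pockets. Nothing shows whether the catch is holding the shuttle, so try the shuttle first with the lever as you find it; if it stops after a few millimetres, swing the lever right over to its other side and push again. Leave the other things on the bench alone.

Things in the scene. Friction and masses are not known exactly. Their poses are not given: they have to be found in the camera images.
- reader: Fixed bench unit, turned up to 0.3 rad: an aluminium bed 110 (own x) x 275 mm (own y), 20 mm thick, with guide strips to 28 mm height, a grey chamber on its -y (right) end and a grey lock block 50 x 56 mm, 34 mm high, centred at x = -79, y = 0 mm. Origin: worktop level on the rail's centre line; x away from the robot, y left along the rail, z up.
- chamber (a point): Middle of the chamber floor, 20 mm up, at reader x = 0, y = -95 mm. The walls stand 102 mm above the worktop, 105 mm wide over x, from reader y = -152 to -46 mm; open on top and towards +y, where the shuttle enters.
- shuttle (a joint): Travel of the shuttle towards reader -y, m: starts 0 to 0.003, 0.140 is fully home on its end stop. 3 N of friction; stays where left. If the catch holds it, it stops dead at about 0.007; otherwise it runs on freely. A black block 80 x 84 mm, top 47 mm above the worktop, with two pockets 31 mm wide and 16 mm deep, and an upright push plate at its left end.
- push_face (a point): Middle of the outer (reader +y) face of the shuttle's aluminium push plate, 69 mm above the worktop; the plate is 96 mm wide (reader x), 7 mm thick, from 24 to 98 mm above the worktop. Push it towards reader -y. This face is at reader y = 104 mm at travel 0 and -36 mm at home.
- catch_lever (a joint): Angle of the lever about its upright pivot, rad: -0.6 tip to the left (+y), 0 towards the robot (-x), +0.6 tip to the right (-y). Starts -0.6 to -0.55. Unmarked: in some starts the left side holds the shuttle and the right frees it, in others the reverse; near the middle it always holds, so swing it right to the stop. Stays where left (friction 0.1 N m, 2 N at the knob).
- lever_knob (a point): Middle of the upright black knob at the lever's tip, 16 mm thick, 42 to 76 mm above the worktop; this point is 59 mm up and 50 mm from the pivot, which lies at reader x = -79 mm, y = 0. Push it sideways. The flat steel arm lies at 37 to 44 mm.
- lid (a joint): Angle of the chamber's flat grey lid, rad: 0 shut flat on the chamber, about 1.57 upright, starts 1.6 to 1.85 leaning back to the right. Its stiff hinge (0.13 N m) holds it wherever it is left, so it must be pushed all the way down.
- lid_hinge (a point): Middle of the lid's hinge axis, at the chamber's right (-y) end, 107 mm above the worktop; the axis runs along reader x.
- lid_edge (a point): Middle of the lid's free edge, 108 mm from the hinge, mid thickness; the lid is 112 mm wide and 6 mm thick, with a 50 mm wide lip going 13 mm farther.
- vial_a: Short capped vial, 27 mm across, 62 mm high, loose in the shuttle's right-hand pocket, standing 46 mm proud of the shuttle. Origin at the centre of its underside, z up along it; its top is 93 mm above the worktop.
- vial_b: A like vial in the shuttle's left-hand pocket.
- tin: Bystander: round tin 62 mm across, 30 mm high, behind the rail. Origin under its centre.
- stopper: Bystander: small black stopper 24 mm across, 25 mm high, in front of the left end of the rail. Origin under its centre.
- tape: Bystander: roll of tape lying flat, 73 mm across, 19 mm high, in front of the chamber. Origin under its centre.
- beaker: Bystander: glass beaker 73 mm across, 96 mm high, behind the chamber. Origin under its centre.
Things that resemble listed ones, but are neither listed nor needed, are in the scene too. What is shaped like the vial_a but pink is not meant.

How it is judged (in metres and radians):
On the way, in this order (a step that is already met when the one before it is completed fails the run):
1. the shuttle is tried with the lever still as found: moved past 5 mm of travel (value of joint shuttle above 0.005 m and value of joint catch_lever below -0.4 rad), for 0.02 s.
2. the shuttle is fully home while the lid is still open (value of joint shuttle above 0.137 m and value of joint lid above 0.8 rad), for 0.1 s.
At the end, for the whole second after the job is handed in: The shuttle is home (within 4 mm of its 140 mm end stop), the lid is shut to within 0.05 rad, and both vials stand upright (within 0.3 rad) down in their pockets inside the chamber; the lever may lie on either side (value of joint shuttle above 0.136 m and value of joint lid below 0.05 rad and angle between each of vial_a, vial_b's own z axis and vertical below 0.3 rad and height (world z) of each of vial_a, vial_b below 0.04 m and y of vial_a in the frame of reader below -0.09 m and y of vial_b in the frame of reader below -0.05 m); the robot touches nothing.
It fails at once if a vial is tipped over (angle between any of vial_a, vial_b's own z axis and vertical above 0.5 rad).
It fails at once if a bystander (tin, stopper, tape roll or beaker) is pushed more than 40 mm from its place (distance of any of tin, stopper, tape, beaker from where it was at the start of the episode above 0.04 m).
It also fails if it takes over 67 s, if anything falls off the work surface, if the arm or the gripper's body presses on something with over 40 N, if the wrist force passes 120 N, or if a joint passes its speed limit or range.

ROBOT

A 7-joint arm with a two-finger parallel gripper is mounted at the origin on a cart in front of the work surface, level with it; the furniture and walls round the work are solid. World frame = base frame: x ahead of the robot, y to its left, z up, the work surface at z = 0. Lengths are in mm, angles in rad, forces in N, time in s.
With the tool pointing down it reaches from about 400 to 925 mm from the base axis. Payload 5.6 kg.
Tool frame: the origin (TCP) lies at the very end of the fingers, on their centre line; the grasp point (between the pads) lies ctrl.grip_depth behind it (ctrl.grip_depth is the distance from the TCP to the grasp point, in mm); z points along the fingers, y is the line along which they close (so a half turn about z gives the same grasp; the last joint's range is limited). The gripper opens to 85 mm and grips with 20 to 120 N. Pads are 22 mm wide; open, the fingers measure 114 mm over their backs; the gripper's body (76 mm by 85 mm) begins 54 mm behind the grasp point. The pads swing forward as they close: fully open they stand 13 mm farther back than shut.
Start: joints at [1.3, 0.468, -0.012, 1.603, 0.006, 1.071, -0.056], TCP at [146.75, -633.224, 231.29] pointing down, gripper open.
Joint ranges: [-2.53, 2.53], [-0.31, 2.02], [-1.57, 1.55], [0.28, 2.44], [-1.29, 4.43], [0.15, 1.84], [-2.92, 2.92]. Speed limits (rad/s): [2.57, 2.57, 3.14, 3.14, 3.14, 3.14, 3.14].

INTERFACE

Orientations are given as a unit quaternion [x, y, z, w].
In Python, from bench import ctrl, solver, viewer, hand_in gives the robot as it stands. Calls block until the motion is done:
- ctrl.movep(position, orientation): joint-space move of the TCP to a pose.
- ctrl.line_to(position, frame=None, velocity=150, force_limit=None): straight line of the TCP; frame=None keeps the orientation; velocity is the mean speed in mm/s. With force_limit (N) it stops when the force on the tool has changed by that much, and returns True; else False.
- ctrl.move_joints(angles): joint-space move.
- ctrl.grip(opening, strength=None): finger opening in mm; strength is the grip in N (None keeps the last); returns when the fingers have stopped.
- ctrl.hold(seconds).
- solver.solve_ik(position, orientation): joint angles nearest the present ones, or None.
- viewer.grab_frame(name): name is "scene" or "top" or "wrist"; returns the picture (400x640x3 uint8, blue, green, red); there is no depth.
- viewer.get_calibration(name): a dict with "fx", "fy", "cx", "cy" (pixels), "extrinsics" (4x4, takes a point from camera to world coordinates); the wrist camera has in their place "mount" (4x4, takes a point from camera to tool coordinates, whose origin is the TCP and whose axes are the flange's). Camera axes: x right, y down, z forward; pixel columns grow to the right and rows downward; lengths in mm; the calibration is good to about 2 mm. A picture is of the moment at which its call begins: read the wrist's pose just before it. get_calibration takes no time and is no camera call.
A pose or a line that the arm cannot do raises ctrl.PlanningError and nothing moves.
- hand_in(): hands the job in; it is judged then, once.
Readings, each from a call of its own:
- ctrl.read_clock(): time.
- ctrl.read_joints(): joint angles.
- ctrl.read_qvel(): joint speeds.
- ctrl.read_joint_efforts(): joint torques, N m.
- ctrl.read_ee_pos(): TCP position.
- ctrl.read_ee_rot(): TCP orientation.
- ctrl.read_wrist_force(): force on the tool from outside, world axes, zero at the start.
- ctrl.read_wrist_torque(): the same for the moment, N m.
- ctrl.read_grip_width(): finger opening in mm.
- ctrl.read_grip_force(): force on a finger pad.
Only numpy, scipy, OpenCV 4.12 (cv2) and the standard library are available. Lean on these libraries where they do the work, as an engineer would, in place of code of your own. Each camera call takes 0.05 s, during which the arm holds its last target. There are 200 camera calls.

## Working session

There is one attempt and no reset: what is moved stays moved. The work goes in short steps, each a Python script; the robot and the scene stay as the last script left them, time stands still between calls to the robot, and variables do not carry over. Pictures are saved under pics/ and viewed, at most 10 in all, crops included, and the job is handed in when it is done.

```bash
mkdir -p pics; ls; python3 - <<'E'
from bench import ctrl, viewer
import cv2, numpy as np
for n in ("scene","top"):
    cv2.imwrite(f"pics/{n}0.png", viewer.grab_frame(n))
    c=viewer.get_calibration(n); print(n,c["fx"],c["fy"],c["cx"],c["cy"]); print(np.round(np.array(c["extrinsics"]),3).tolist())
print(ctrl.grip_depth, ctrl.read_ee_rot(), ctrl.read_clock())
E
```

```text
pics
scene 502.2845419824763 502.2845419824763 321.9025577590631 199.45764836625875
[[0.465, -0.501, 0.73, -176.038], [-0.885, -0.255, 0.388, -467.152], [-0.009, -0.827, -0.562, 660.732], [0.0, 0.0, 0.0, 1.0]]
top 377.19596098919317 377.19596098919317 313.8309091219396 200.89723063831013
[[0.024, -0.996, 0.08, 480.084], [-0.999, -0.027, -0.031, -56.587], [0.033, -0.079, -0.996, 955.799], [0.0, 0.0, 0.0, 1.0]]
18.700000000000003 [ 9.93524294e-01  1.13617090e-01 -1.32225143e-04 -7.84734671e-04] 0.1
```

View pics/scene0.png

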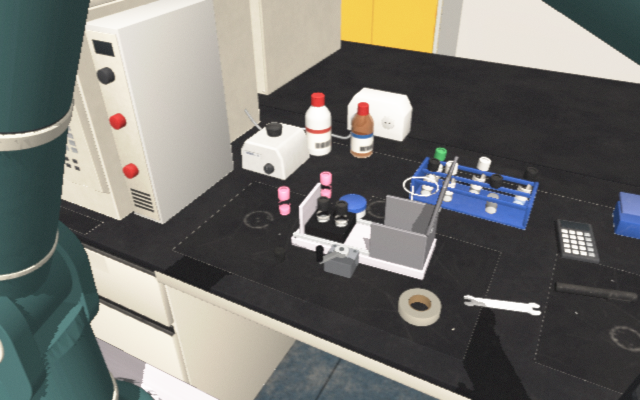

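View pics/top0.png

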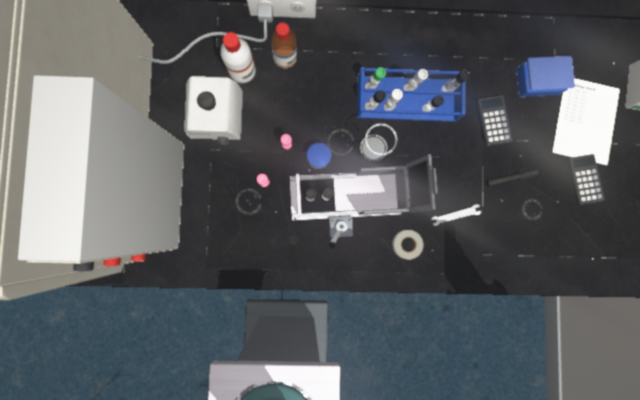

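The shuttle and rail sit at about (290–435, 160–220) in the top view. The lever knob is at about (335, 238) and the tape roll at (408, 244). I'll enlarge both views to read the corners.

```bash
python3 - <<'E'
import cv2
a=cv2.imread("pics/top0.png")[145:255,280:445]; cv2.imwrite("pics/topc.png",cv2.resize(a,None,fx=4.8,fy=4.8,interpolation=cv2.INTER_CUBIC))
a=cv2.imread("pics/scene0.png")[150:300,270:470]; cv2.imwrite("pics/scenec.png",cv2.resize(a,None,fx=4,fy=4,interpolation=cv2.INTER_CUBIC))
E
```

```text
(no output)
```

View pics/topc.png

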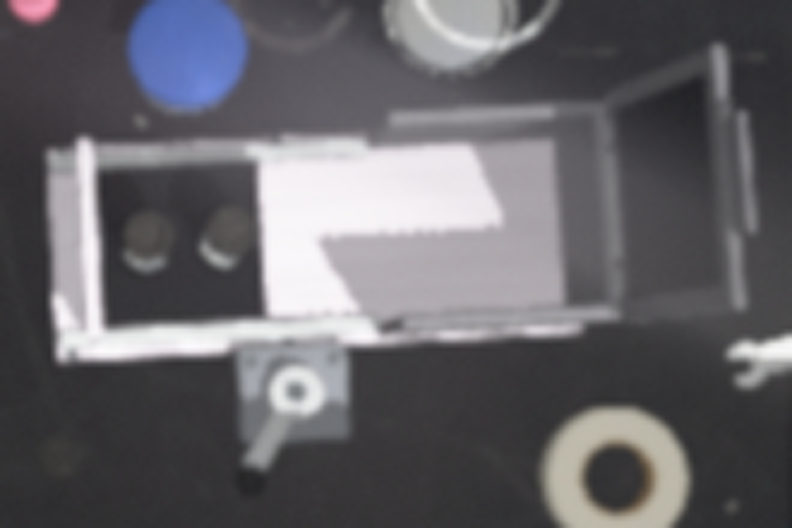

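View pics/scenec.png

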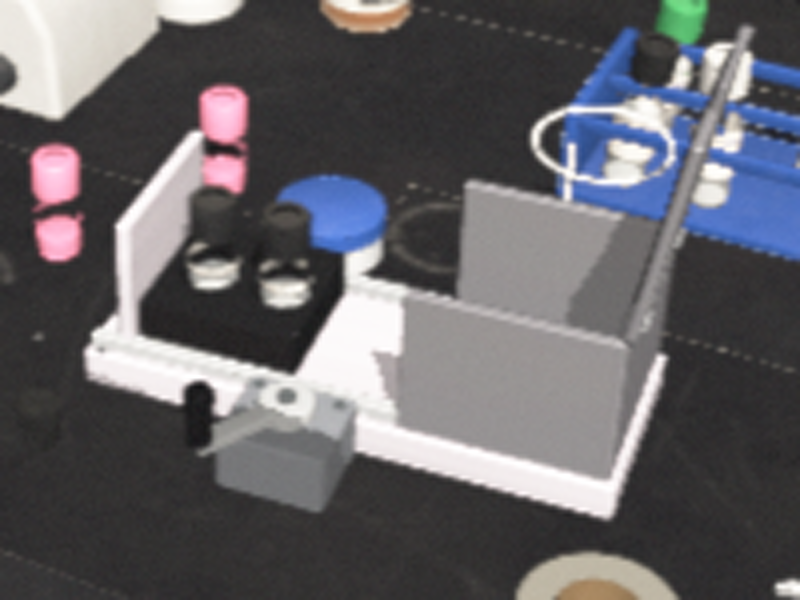

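```bash
cat > geo.py <<'E'
import numpy as np
from bench import viewer
off={"top":(280,145,4.8),"scene":(270,150,4.0)}
def ray(n,u,v):
    c=viewer.get_calibration(n); E=np.array(c["extrinsics"])
    ox,oy,s=off[n]; u=ox+(u+.5)/s-.5; v=oy+(v+.5)/s-.5
    return E[:3,3],E[:3,:3]@np.array([(u-c["cx"])/c["fx"],(v-c["cy"])/c["fy"],1.])
def plane(n,u,v,z):
    o,d=ray(n,u,v); return o+d*(z-o[2])/d[2]
def fit(model,world):   # 2D Kabsch: world = R model + t
    m,w=np.array(model),np.array(world); mc,wc=m.mean(0),w.mean(0)
    a=m-mc;b=w-wc; th=np.arctan2((a[:,0]*b[:,1]-a[:,1]*b[:,0]).sum(),(a*b).sum())
    R=np.array([[np.cos(th),-np.sin(th)],[np.sin(th),np.cos(th)]]); return th,wc-R@mc,R
E
cat > m.py <<'E'
from geo import *
P=[("top",388,330,102,-52.5,-46),("top",620,318,102,-52.5,-152),("top",390,112,102,52.5,-46),("top",605,103,102,52.5,-152),
("top",79,138,98,48,102.5),("top",90,334,98,-48,102.5),("top",295,391,48,-79,0),
("scene",405,295,102,-52.5,-46),("scene",627,343,102,-52.5,-152),("scene",467,182,102,52.5,-46),
("scene",118,222,98,-48,102.5),("scene",195,133,98,48,102.5),("scene",288,397,48,-79,0)]
W=np.array([plane(*p[:4])[:2] for p in P]); M=np.array([p[4:] for p in P])
for nm,sel in (("all",range(13)),("top",range(7)),("scene",range(7,13))):
    s=list(sel); th,t,R=fit(M[s],W[s]); print(nm,round(th,4),t.round(1))
    print(((W[s]-t)@R-M[s]).round(1).tolist())
th,t,R=fit(M,W)
for nm,q in (("bedNL",("scene",88,378,0)),("bedNR",("scene",612,517,0)),("knobTop",("top",250,480,76)),("knobTopS",("scene",200,388,76)),("tape",("top",615,480,19)),("tin",("top",188,50,30)),("beaker?",("top",455,15,90))):
    w=plane(*q)[:2]; print(nm,w.round(1),(R.T@(w-t)).round(1))
# lid edge: intersect ray with reader planes x=+-56
for q,x in ((("top",718,45),56),(("top",740,305),-56),(("scene",745,30),0),(("top",748,170),0),(("scene",638,325),-56)):
    o,d=ray(*q); o2=R.T@(o[:2]-t); d2=R.T@d[:2]; k=(x-o2[0])/d2[0]
    print("lid",q,x,(o2+k*d2).round(1),round(o[2]+k*d[2],1))
E
python3 m.py
```

```text
all 0.0788 [ 570.5 -146.5]
[[1.8, 6.1], [1.7, 0.9], [0.9, -1.5], [0.3, 0.5], [0.8, -0.8], [3.0, -1.3], [2.3, 0.3], [-1.5, -1.7], [2.6, 1.6], [-5.5, -0.3], [1.8, 0.1], [-5.0, -2.3], [-3.2, -1.6]]
top 0.0712 [ 572.2 -145.9]
[[0.4, 5.2], [1.1, -0.0], [-0.4, -1.6], [-0.3, 0.3], [-1.7, -1.0], [0.5, -2.2], [0.5, -0.8]]
scene 0.0848 [ 568.7 -147.2]
[[0.1, -0.8], [3.5, 2.5], [-3.9, -0.1], [4.3, 0.9], [-2.6, -2.0], [-1.4, -0.5]]
bedNL [507.3 -31.3] [-53.9 119.8]
bedNR [ 531.1 -305. ] [ -51.7 -154.8]
knobTop [ 450.  -128.3] [-118.7   27.7]
knobTopS [ 445.8 -130.5] [-123.1   25.8]
tape [ 452.5 -322.7] [-131.5 -166.3]
tin [669.3 -95.2] [102.5  43.3]
beaker? [ 678.4 -222.7] [101.5 -84.5]
lid ('top', 718, 45) 56 [  56.  -166.4] 220.1
lid ('top', 740, 305) -56 [ -56.  -137.4] 302.7
lid ('scene', 745, 30) 0 [   0.  -173.7] 240.7
lid ('top', 748, 170) 0 [   0.  -165.1] 246.5
lid ('scene', 638, 325) -56 [ -56. -155.] 117.9
```

The reader pose is consistent across both views: θ ≈ 0.075, origin ≈ (571, -146). The bed corners, knob radius and lid height all agree with the stated sizes. Next I'll try the shuttle.

```bash
cat > rb.py <<'E'
import numpy as np
from scipy.spatial.transform import Rotation as Rot
from bench import ctrl, solver, viewer, hand_in
TH,T=0.075,np.array([571.,-146.3])
R=np.array([[np.cos(TH),-np.sin(TH)],[np.sin(TH),np.cos(TH)]])
def W(x,y,z): return [*(T+R@[x,y]),z]
def rd():
    p=np.array(ctrl.read_ee_pos()); return np.r_[R.T@(p[:2]-T),p[2]].round(1)
def quat(s):
    z=np.array([0,0,-1.]); y=s*np.array([R[0,0],R[1,0],0]); return Rot.from_matrix(np.c_[np.cross(y,z),y,z]).as_quat()
E
python3 - <<'E'
from rb import *
for s in (1,-1):
    for p in ((0,140,330),(0,140,50),(0,-25,50),(-124,65,50),(-124,-12,50),(0,-215,330),(0,-215,180),(0,-65,108)):
        q=solver.solve_ik(W(*p),quat(s)); print(s,p,None if q is None else np.round(q,2).tolist())
E
```

```text
1 (0, 140, 330) [0.55, 0.33, -0.75, 1.67, 0.23, 1.24, -0.17]
1 (0, 140, 50) [0.39, 0.66, -0.57, 1.91, 0.52, 0.73, -0.41]
1 (0, -25, 50) [0.65, 0.7, -0.56, 1.82, 0.52, 0.77, -0.11]
1 (-124, 65, 50) [0.56, 0.5, -0.51, 2.17, 0.45, 0.57, -0.21]
1 (-124, -12, 50) [0.7, 0.53, -0.49, 2.11, 0.44, 0.6, -0.03]
1 (0, -215, 330) [0.79, 0.51, -0.44, 1.36, 0.21, 1.32, 0.42]
1 (0, -215, 180) [0.78, 0.63, -0.41, 1.52, 0.27, 1.05, 0.38]
1 (0, -65, 108) [0.71, 0.63, -0.56, 1.76, 0.43, 0.87, 0.03]
-1 (0, 140, 330) [-1.03, 0.49, 1.37, 1.76, -0.5, 1.31, -2.61]
-1 (0, 140, 50) [-0.83, 0.9, 1.11, 1.99, -1.02, 0.96, -2.25]
-1 (0, -25, 50) [0.13, 0.62, 0.14, 1.86, -0.12, 0.68, -2.73]
-1 (-124, 65, 50) [-0.73, 0.75, 1.11, 2.24, -1.01, 0.8, -1.99]
-1 (-124, -12, 50) [0.2, 0.47, 0.1, 2.14, -0.09, 0.53, -2.7]
-1 (0, -215, 330) [0.41, 0.46, 0.13, 1.39, -0.06, 1.29, -2.52]
-1 (0, -215, 180) [0.37, 0.58, 0.19, 1.55, -0.12, 1.02, -2.47]
-1 (0, -65, 108) [0.2, 0.55, 0.12, 1.79, -0.09, 0.8, -2.69]
```

```bash
python3 - <<'E'
from rb import *
p=ctrl.read_ee_pos()
ctrl.grip(0)
ctrl.line_to([p[0],p[1],330],velocity=200)
ctrl.movep(W(0,140,330),quat(1))
ctrl.line_to(W(0,140,52),velocity=200)
f0=np.array(ctrl.read_wrist_force()); print(rd(),f0.round(1),ctrl.read_clock())
h=ctrl.line_to(W(0,80,52),velocity=25,force_limit=14)
print(h,rd(),np.array(ctrl.read_wrist_force()).round(1),ctrl.read_clock(),ctrl.read_grip_width())
cv=__import__("cv2"); cv.imwrite("pics/top1.png",viewer.grab_frame("top"))
E
```

```text
[  0.8 140.1  53. ] [ 0.1  0.4 -0.2] 5.7
False [ 0. 80. 52.] [1.2 3.4 0.1] 8.25 -0.15920847825600482
```

The shuttle ran on freely well past 7 mm, with only 3.4 N of drag, so the catch isn't holding it. I'll carry on to home without touching the lever.

```bash
python3 - <<'E'
from rb import *
import cv2
h=ctrl.line_to(W(0,-17,52),velocity=45,force_limit=15); print(h,rd(),ctrl.read_clock())
h=ctrl.line_to(W(0,-40,52),velocity=15,force_limit=15)
print(h,rd(),np.array(ctrl.read_wrist_force()).round(1),ctrl.read_clock())
ctrl.hold(0.2)
p=rd(); ctrl.line_to(W(0,p[1]+12,52),velocity=80)
a=viewer.grab_frame("scene")[140:300,260:480]; cv2.imwrite("pics/s2.png",cv2.resize(a,None,fx=3.6,fy=3.6,interpolation=cv2.INTER_CUBIC))
E
```

```text
False [ -0.1 -17.   52. ] 10.6083
True [ -0.5 -21.5  51.6] [ 0.7 -0.1  0.5] 11.425
```

View pics/s2.png

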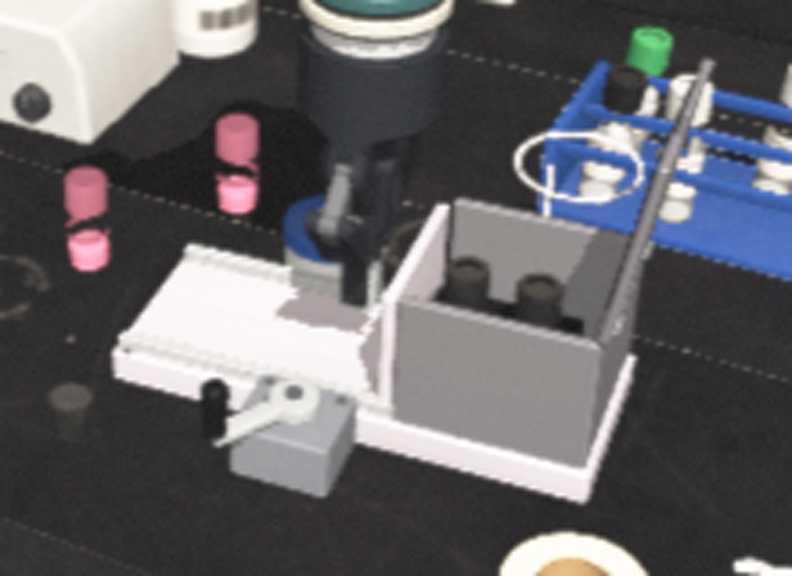

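The shuttle is against the chamber mouth, with both vials upright inside at about (468, 280) and (540, 295). The lid is still open. I'll push once more, harder, to confirm it's on the end stop.

```bash
python3 - <<'E'
from rb import *
h=ctrl.line_to(W(0,-45,52),velocity=20,force_limit=28)
print(h,rd(),np.array(ctrl.read_wrist_force()).round(1),ctrl.read_clock())
ctrl.hold(0.3); print(rd(),np.array(ctrl.read_wrist_force()).round(1))
p=rd(); ctrl.line_to(W(0,p[1]+15,52),velocity=80)
ctrl.line_to(W(0,p[1]+15,330),velocity=220)
ctrl.movep(W(0,-215,330),quat(1))
ctrl.line_to(W(0,-215,185),velocity=200)
h=ctrl.line_to(W(0,-160,185),velocity=40,force_limit=1.0)
print(h,rd(),np.array(ctrl.read_wrist_force()).round(1),ctrl.read_clock())
E
```

```text
True [ -0.5 -20.9  51.8] [1.  2.2 0.9] 13.125
[ -0.8 -20.8  51.4] [-0.5  0.5  1.2]
True [   0.3 -182.9  185.1] [0.3 0.5 2.4] 17.7333
```

```bash
python3 - <<'E'
from rb import *
import cv2
yh,zh,r=-153,107,92
for f in np.arange(1.5,-0.01,-0.125):
    h=ctrl.line_to(W(0,yh+r*np.cos(f)-3*np.sin(f)-11,zh+r*np.sin(f)+3*np.cos(f)),velocity=50,force_limit=20)
    if h: print("hit",f); break
print(rd(),np.array(ctrl.read_wrist_force()).round(1),ctrl.read_clock())
p=rd()
h=ctrl.line_to(W(0,p[1],p[2]-15),velocity=15,force_limit=15)
print(h,rd(),np.array(ctrl.read_wrist_force()).round(1),ctrl.read_clock())
ctrl.line_to(W(0,p[1],p[2]+120),velocity=150)
ctrl.line_to(W(0,120,250),velocity=250)
for n,(y,x) in (("scene",(140,260)),("top",(130,260))):
    a=viewer.grab_frame(n)[y:y+160,x:x+220]; cv2.imwrite(f"pics/{n}3.png",cv2.resize(a,None,fx=3.6,fy=3.6,interpolation=cv2.INTER_CUBIC))
E
```

```text
[  0.4 -72.1 110.1] [0.3 0.  3.6] 23.05
True [  0.4 -72.1 110.1] [-1.3  0.3  6.2] 23.4083
```

View pics/scene3.png

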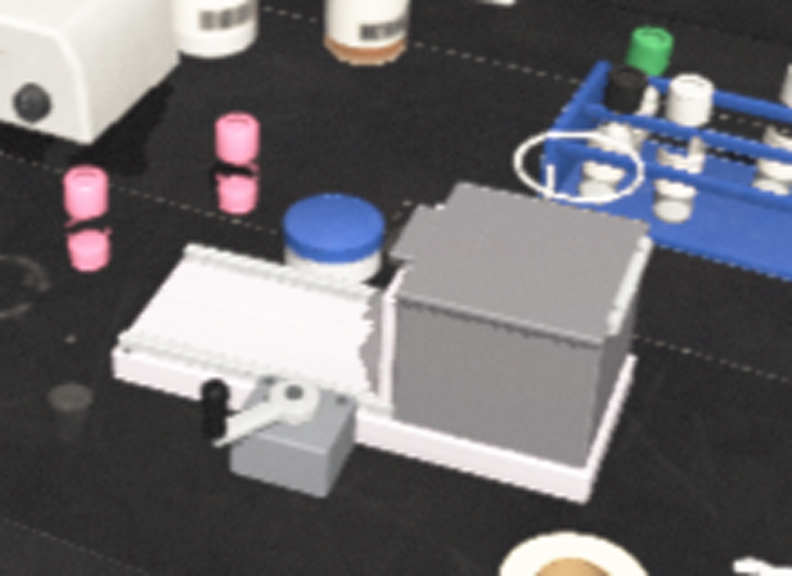

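The lid lies flat on the chamber: the tip stopped dead at z = 110.1 mm, which is the shut lid's top. The plate is at the chamber mouth, and the tin, tape and stopper are where they were. I'm handing in.

```bash
python3 -c "
from bench import hand_in; print(hand_in())"
```

```text
the job is handed in; nothing more can be done
None
```

The job is handed in, with no verdict returned: the shuttle ran freely with the lever as found, went home to a dead stop, and the lid was pressed shut over both vials, last seen upright just before it closed.

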